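Fire the spring setter to seat a candle-dish stud

ROBOT

A 6-joint arm with a two-finger parallel gripper is mounted at the origin on the work surface. World frame = base frame: x ahead of the robot, y to its left, z up, the work surface at z = 0. Lengths are in m, angles in rad, forces in N, time in s.
With the tool pointing down it reaches from about 0.325 to 0.875 m from the base axis. Payload 4.4 kg.
Tool frame: the origin (TCP) lies at the very end of the fingers, on their centre line; the grasp point (between the pads) lies 19 mm behind it; z points along the fingers, y is the line along which they close (so a half turn about z gives the same grasp; the last joint's range is limited). The gripper opens to 85 mm and grips with 20 to 120 N. Pads are 22 mm wide; open, the fingers measure 114 mm over their backs; the gripper's body (76 mm by 85 mm) begins 54 mm behind the grasp point. The pads swing forward as they close: fully open they stand 13 mm farther back than shut.
Start: joints at [0.984, 0.207, 1.542, -0, 1.393, -0.15], TCP at [0.243, 0.521, 0.231] pointing down, gripper open.
Joint ranges: [-2.73, 2.73], [-0.86, 2.22], [0.23, 2.46], [-1.11, 4.25], [0.08, 2.63], [-2.82, 2.82]. Speed limits (rad/s): [2.79, 2.79, 3.14, 3.14, 3.14, 3.14].

INTERFACE

Orientations are given as [roll, pitch, yaw] about the fixed x, y, z axes, in that order (R = Rz(yaw) Ry(pitch) Rx(roll)).
In Python, from plant import manip, viewer gives the robot as it stands.
- The arm moves only by the shell command python3 -m inch 'ROWS'. ROWS is JSON, a list of rows, each a list of 5 numbers: the opening, from -1 (shut) to 1 (fully open), so that 0 is half open, then the shift along the world's x, y, z in units of 0.75 m (1.0 is 0.75 m), then the turn about the world's z in units of 180 degrees (1.0 is 180 degrees). In form: [[fingers, dx, dy, dz, roll], ...]. A call has 1 to 5 rows; each row is the pose to reach, as a shift and turn from the pose commanded when the call began, turning the shorter way round; what a row does not reach only later rows make up. A row lasts 1/8 s, in which the tool goes at most 62.5 mm and 10.7 degrees, less where a joint would pass 70% of its speed; a pose out of reach is approached as far as the arm can. A call with a number of a shift or a turn outside -1 to 1 is refused whole. A call with a gripper value outside its range is refused whole. The fingers move at their own pace and stop on an object; the grip force is fixed at half the most. Time passes only in rows, so rows that repeat a pose let the fingers close. It gives the time, the measured TCP pose, the force, the opening and the grip force at its end, in the units of the state.
- manip.observe(): the state, without advancing time (a new reading comes with each control period).
- viewer.capture(name): name is "scene" or "top"; returns a dict with "color" (384x512x3 uint8, red, green, blue), "depth" (384x512 float32, m along the optical axis (not along the pixel's ray), 0 where there is no reading), "fov_y" (degrees; the focal length in pixels is half the picture's height over the tangent of half this angle, whatever the lens; pixels are square), "cx", "cy" (the principal point, pixels), "eye" and "attitude" of the camera in the world. Camera axes: x right, y up, looking along -z (the intrinsics and any distortion apply to the point x, -y, -z); pixel columns grow to the right and rows downward; lengths in m; the calibration is good to about 2 mm. A picture is of the moment at which its call begins.
- manip.job_done(): hands the job in; it is judged then, once.
The state is a dict: "time": time; "qpos": joint angles; "joint_velocities": joint speeds; "effort": joint torques, N m; "eef_pos": TCP position; "tool_rot": TCP orientation; "contact_force": force on the tool from outside, world axes, zero at the start; "wrist_torque": the same for the moment, N m; "width": finger opening in m; "gripper_force": force on a finger pad.
Only numpy, scipy, OpenCV 4.12 (cv2) and the standard library are available. Lean on these libraries where they do the work, as an engineer would, in place of code of your own. Each camera call takes 0.05 s, during which the arm holds its last target. There are 200 camera calls.

TASK

Set the stud in the black candle dish with the bench spring setter: lift the black knob on top against its spring until the catch inside takes it, without straining it against the inner bumper, and let go of it only when it stays up by itself. Then press the side lever's round pad down, not hard, so that the striker fires and drives the stud fully home, and leave the lever to spring back; do not disturb the other goods on the counter.

Things in the scene. Friction and masses are not known exactly. Their poses are not given: they have to be found in the camera images.
- stand: the grey bench spring setter, fixed: base 160 x 170 x 20 mm, a back post on its -x side, and a grey casing (60 mm behind to 30 mm in front of the striker axis, 60 mm wide across y, z = 100 to 205 mm, a 4 mm collar on top) over a black candle dish on an anvil. Origin on the striker's vertical axis at counter height; x points away from the post. The trip lever sticks out to its -y side.
- striker: the striker: a steel rod 12 mm thick through the casing, with a black upright round knob on top, 30 mm diameter, 40 mm tall. Its origin lies on the rod's axis, 217 mm below the knob's underside (at counter height at rest); at rest the knob's underside is 8 mm above the casing's collar.
- knob_mid (a point): middle of the knob, on its axis, 20 mm above its underside (237 mm above the counter at rest): the place to grip it, from above, in any yaw.
- draw (a joint): lift of the striker (rod and knob) in m: 0 at rest. Its spring (260 N/m, no preload) pulls it back to 0: 7 to 13 N near the catch. A hidden collar on the rod sets the catch, different each time, anywhere from 28 to 48 mm of lift. Up to 16 mm before it the lift gets 1 to 5 N heavier, then lighter as the pawl snaps under. Not caught, it flies down when let go: a failure.
- bumper: sprung rubber bumper inside the casing, unseen, 20 x 20 x 8 mm, origin at the centre of its underside, 181.5 mm above the counter. The striker meets it 2.5 mm of lift beyond the catch: 2 N more at once and 2.5 N more for each further mm. Over 15 N on it spoils it. Let down from here, a caught striker sinks to the catch and bears on it, so the pull in the hand goes to nothing.
- trip_lever: the trip lever: a steel bar 10 x 100 x 6 mm out of the casing's side with a black round pad on its end, 30 mm diameter, 8 mm thick, 120 mm to the stand's -y side of the striker axis; origin at the pivot, 25 mm from the axis and 122 mm up. At rest it is level.
- pad_top (a point): centre of the pad's top face, 135.5 mm above the counter at rest: the place to press straight down with closed fingertips.
- trip (a joint): angle of the trip lever in rad, 0 at rest, + is pressed down; the pad stands 95 mm from the pivot. A spring returns it. It takes 1 to 2 N unloaded, 4 to 8 N when the striker is caught, which fires between 0.12 and 0.28 rad (11 to 27 mm down at the pad); end stop at 0.40 rad. A push of more than 25 N bends it.
- stud (a joint): depth of the steel stud (head 12 mm diameter, 5 mm thick) in the dish, in m: 0 at the start, standing 5 mm proud; 0.005 is fully home. It grips with about 5 N.
- stud_top (a point): centre of the stud's top face, on the striker axis, 58 mm above the counter at the start; the striker's tip hangs 4 mm above it at rest.
- pillar: white pillar candle, 64 mm diameter, 108 mm tall, standing loose on the stand's +y side; origin under its centre. Leave alone.
- spare_dish: spare black candle dish, 86 mm diameter, 12 mm high, loose in front of the stand; origin under its centre. Leave alone.
- stud_box: clear open box 70 x 70 x 35 mm, loose, beyond the trip pad; origin under its centre. Leave alone.
- lantern: brass wire lantern, 84 mm across, 95 mm tall, on the right of the counter. Leave alone.
- candle_jar: amber glass candle jar, 72 mm diameter, 85 mm tall, on the right. Leave alone.
- carton: brown carton 110 x 150 x 70 mm, on the left. Leave alone.

How it is judged:
By the outcome, as a careful person would: the job done as asked, in the order asked, and still so for the second after the job is handed in, with the robot touching nothing.
It also fails if it takes over 61 s, if anything falls off the work surface, if the arm or the gripper's body presses on something with over 40 N, if the wrist force passes 120 N, or if a joint passes its speed limit or range.

## Working session

There is one attempt and no reset: what is moved stays moved. The work goes in short steps, Python scripts to look and compute and a shell command to move; the robot and the scene stay as the last step left them, time stands still between calls to the robot, and variables do not carry over. Pictures are saved under pics/ and viewed, at most 10 in all, crops included, and the job is handed in when it is done.

```bash
ls; mkdir -p pics
cat > h.py <<'E'
import numpy as np, cv2
from plant import manip, viewer
from scipy.spatial.transform import Rotation as R
def cap(n):
    c=viewer.capture(n); return c
def rot(c):
    a=np.array(c['attitude'])
    return a if a.shape==(3,3) else R.from_euler('xyz',a).as_matrix() if a.size==3 else None
def cloud(c):
    h,w=c['depth'].shape; f=h/2/np.tan(np.radians(c['fov_y'])/2)
    u,v=np.meshgrid(np.arange(w),np.arange(h)); d=c['depth']
    P=np.stack([(u-c['cx'])/f*d,-(v-c['cy'])/f*d,-d],-1)
    return P@rot(c).T+np.array(c['eye'])
def save(c,n): cv2.imwrite('pics/'+n,c['color'][:,:,::-1])
E
python3 - <<'E'
from h import *
s=manip.observe(); print(s)
for n in('scene','top'):
    c=cap(n); save(c,n+'0.png'); print({k:v for k,v in c.items() if k not in('color','depth')}, (c['depth']>0).mean())
    np.savez(n+'0.npz',**c)
E
```

```text
pics
{'time': 0.0, 'qpos': array([ 9.83503017e-01,  2.07458846e-01,  1.54299973e+00,  4.37488250e-05,
        1.39350465e+00, -1.50510488e-01]), 'joint_velocities': array([-1.53995303e-03,  1.58967675e-03,  1.02181940e-03, -4.03176825e-05,
       -2.75651918e-04, -2.69523019e-04]), 'effort': array([-5.01862905e-04, -3.83033073e+01, -2.91595584e+01, -2.45759529e-04,
        1.05357092e-02, -1.33519563e-05]), 'eef_pos': array([0.24280693, 0.52036008, 0.23008201]), 'tool_rot': array([-3.13925534e+00, -3.98007768e-04,  2.70480160e+00]), 'contact_force': array([ 0.34553129, -0.32879556, -0.15763816]), 'wrist_torque': array([ 0.0170217 , -0.00751093,  0.01775009]), 'gripper_force': 0.0, 'width': 0.08551135350385924}
{'fov_y': 43.92338122050846, 'cx': 263.2224503710881, 'cy': 190.52144463418915, 'eye': array([ 1.22358226, -0.7018699 ,  1.63217991]), 'attitude': array([ 0.57845592, -0.00642951,  0.74092201])} 0.996063232421875
{'fov_y': 42.48132911030466, 'cx': 251.18518053833483, 'cy': 187.18485684934507, 'eye': array([0.30920378, 0.00852959, 1.87612092]), 'attitude': array([ 0.16356474, -0.00442151, -1.55762245])} 0.9961039225260416
```

View pics/scene0.png

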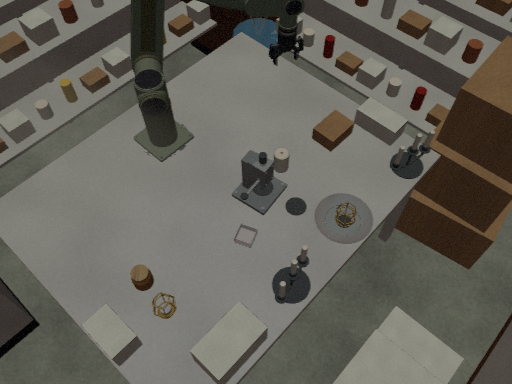

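View pics/top0.png

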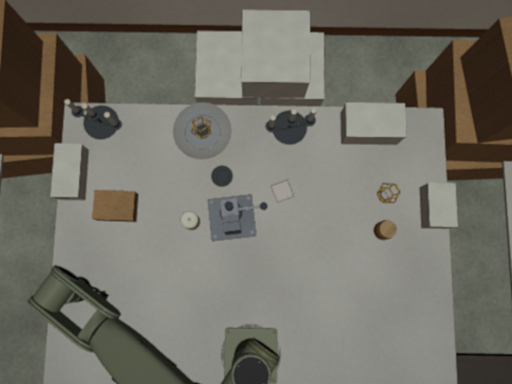

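The scene view shows the setter with its knob at about (263,157) and pad at (244,196). In the top view the knob is at (229,206) and the pad at (264,206).

Run:
```python
from h import *
from scipy import ndimage
for n,k,p in(('scene',(263,157),(244,196)),('top',(229,206),(264,206))):
    c=dict(np.load(n+'0.npz')); c['fov_y']=float(c['fov_y']); P=cloud(c); dark=c['color'].max(2)<60
    Rm=rot(c); f=192/np.tan(np.radians(c['fov_y'])/2)
    for q,nm,zr,z0 in((k,'knob',(.225,.28),.257),(p,'pad',(.115,.15),.1355)):
        w=np.zeros(dark.shape,bool); w[q[1]-14:q[1]+15,q[0]-14:q[0]+15]=1
        m=w&(P[...,2]>zr[0])&(P[...,2]<zr[1])
        if nm=='pad': m&=dark
        l,_=ndimage.label(m); 
        mm=m
        v,u=np.nonzero(mm); print(n,nm,mm.sum(),'uv',u.mean(),v.mean(),'cloud mean',P[mm].mean(0).round(4),'min',P[mm].min(0).round(3),'max',P[mm].max(0).round(3))
        top=mm&(P[...,2]>z0-.006)&(P[...,2]<z0+.006)
        if top.sum():
            v,u=np.nonzero(top); r=Rm@np.array([(u.mean()-c['cx'])/f,-(v.mean()-c['cy'])/f,-1]); e=c['eye']; t=(z0-e[2])/r[2]; print('  top ray',(e+t*r).round(4),top.sum())
    m=(abs(P[...,2]-.02)<.006)&(abs(P[...,0]-.55)<.35)&(abs(P[...,1])<.3)
    l,nn=ndimage.label(m); 
    if nn:
        i=1+np.argmax(ndimage.sum(m,l,range(1,nn+1))); r=cv2.minAreaRect((P[l==i][:,:2]*1000).astype(np.float32)); print(n,'base',r)
```

```text
scene knob 82 uv 262.5853658536585 157.23170731707316 cloud mean [0.5211 0.0758 0.2486] min [0.504 0.063 0.226] max [0.535 0.094 0.267]
  top ray [0.5193 0.0781 0.257 ] 41
scene pad 48 uv 245.16666666666666 194.85416666666666 cloud mean [ 0.5339 -0.0334  0.134 ] min [ 0.521 -0.054  0.121] max [0.546 0.043 0.145]
  top ray [ 0.5346 -0.0412  0.1355] 34
scene base ((504.41815185546875, 77.46825408935547), (160.146484375, 174.00819396972656), 6.901596546173096)
top knob 72 uv 228.83333333333334 205.79166666666666 cloud mean [0.5137 0.078  0.2535] min [0.501 0.064 0.228] max [0.529 0.091 0.265]
  top ray [0.5156 0.0785 0.257 ] 56
top pad 9 uv 263.1111111111111 205.22222222222223 cloud mean [ 0.5321 -0.0386  0.1364] min [ 0.525 -0.045  0.133] max [ 0.54  -0.031  0.141]
  top ray [ 0.5322 -0.0386  0.1355] 9
top base ((499.45086669921875, 76.73295593261719), (160.12632751464844, 169.5947265625), 7.160201549530029)
```

```bash
python3 -m inch '[[1,0,0,0.08,0],[1,0,0,0.16,0],[1,0.042,-0.068,0.17,0],[1,0.084,-0.136,0.17,0],[1,0.126,-0.204,0.17,0]]'
python3 -m inch '[[1,0.042,-0.068,0,0],[1,0.084,-0.136,0,0],[1,0.126,-0.204,0,0],[1,0.168,-0.272,0,0],[1,0.21,-0.34,0,0]]'
python3 -m inch '[[1,0.029,-0.046,0,0],[1,0.029,-0.046,0,0],[1,0.029,-0.046,0,0]]'
python3 - <<'E'
from h import *
s=manip.observe(); print(s['time'],s['eef_pos'],s['tool_rot'],s['contact_force'])
c=cap('scene'); cv2.imwrite('pics/a.png',cv2.resize(c['color'][90:250,170:370,::-1],None,fx=4,fy=3.75))
E
```

```text
time: 0.72
eef_pos: [0.3382, 0.3665, 0.3586]
tool_rot: [-3.141, 0.0, 2.706]
contact_force: [1.9, -0.2, 0.1]
width: 0.0854
gripper_force: 0.0
time: 1.35
eef_pos: [0.4957, 0.1112, 0.3584]
tool_rot: [3.142, -0.001, 2.705]
contact_force: [0.2, 0.8, -0.6]
width: 0.0851
gripper_force: 0.0
time: 1.72
eef_pos: [0.5165, 0.0789, 0.3583]
tool_rot: [-3.142, -0.002, 2.705]
contact_force: [-0.5, 0.2, 0.4]
width: 0.0853
gripper_force: 0.0
1.725 [0.51652658 0.07890214 0.35825065] [-3.14158814e+00 -1.56449546e-03  2.70473804e+00] [-0.49457661  0.17943189  0.37922735]
```

View pics/a.png

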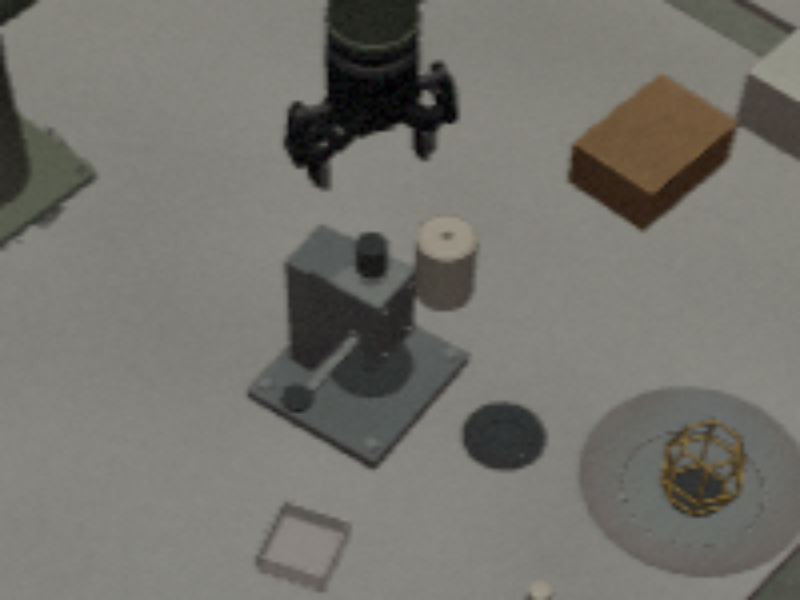

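The gripper hangs centred over the knob (at about (370,255) in the crop), with nothing in the way of a straight descent.

```bash
python3 -m inch '[[1,0,0,-0.06,0],[1,0,0,-0.12,0],[1,0,0,-0.16,0],[1,0,0,-0.18,0],[1,0,0,-0.183,0]]'
python3 -m inch '[[-0.2,0,0,0,0],[-0.5,0,0,0,0],[-1,0,0,0,0],[-1,0,0,0,0],[-1,0,0,0,0]]'
python3 -m inch '[[-1,0,0,0,0],[-1,0,0,0,0],[-1,0,0,0,0]]'
```

```text
time: 2.4
eef_pos: [0.5164, 0.0794, 0.2211]
tool_rot: [-3.141, -0.001, 2.706]
contact_force: [-1.0, 0.4, 0.3]
width: 0.0853
gripper_force: 0.0
time: 3.02
eef_pos: [0.5182, 0.0797, 0.2225]
tool_rot: [3.138, 0.002, 2.705]
contact_force: [2.1, 5.2, 0.8]
width: 0.0288
gripper_force: 59.3
time: 3.4
eef_pos: [0.5182, 0.0797, 0.2225]
tool_rot: [3.138, 0.002, 2.705]
contact_force: [2.3, 4.3, -0.3]
width: 0.0283
gripper_force: 59.3
```

```bash
python3 -m inch '[[-1,0.0024,0.001,0,0],[-1,0.0024,0.001,0.006,0],[-1,0.0024,0.001,0.012,0],[-1,0.0024,0.001,0.016,0],[-1,0.0024,0.001,0.016,0]]'
for i in 1; do python3 -m inch '[[-1,0,0,0.005,0],[-1,0,0,0.005,0]]'; python3 -m inch '[[-1,0,0,0.005,0],[-1,0,0,0.005,0]]';python3 -m inch '[[-1,0,0,0.003,0],[-1,0,0,0.003,0]]'; done | grep -E 'time|pos|contact|width'
```

```text
time: 4.03
eef_pos: [0.5182, 0.0797, 0.2333]
tool_rot: [3.141, -0.002, 2.705]
contact_force: [-2.3, 4.4, -1.3]
width: 0.0288
gripper_force: 59.3
time: 4.28
eef_pos: [0.5183, 0.0797, 0.2371]
contact_force: [-3.1, 5.1, -3.5]
width: 0.0286
time: 4.53
eef_pos: [0.5182, 0.0797, 0.2406]
contact_force: [-1.4, 6.4, -3.3]
width: 0.0289
time: 4.78
eef_pos: [0.5182, 0.0797, 0.2421]
contact_force: [-0.6, 4.9, -6.5]
width: 0.0289
```

```bash
(python3 -m inch '[[-1,0,0,0.003,0],[-1,0,0,0.003,0],[-1,0,0,0.003,0]]';python3 -m inch '[[-1,0,0,0.003,0],[-1,0,0,0.003,0],[-1,0,0,0.003,0]]'; python3 -m inch '[[-1,0,0,0.003,0],[-1,0,0,0.003,0],[-1,0,0,0.003,0]]';python3 -m inch '[[-1,0,0,0.002,0],[-1,0,0,0.002,0],[-1,0,0,0.002,0]]';python3 -m inch '[[-1,0,0,0.002,0],[-1,0,0,0.002,0],[-1,0,0,0.002,0]]') | grep -E 'time|pos|contact|width'
```

```text
time: 5.15
eef_pos: [0.5182, 0.0796, 0.2438]
contact_force: [0.8, 4.9, -8.9]
width: 0.0288
time: 5.52
eef_pos: [0.5182, 0.0797, 0.2456]
contact_force: [1.7, 5.6, -11.1]
width: 0.0286
time: 5.9
eef_pos: [0.5182, 0.0797, 0.2476]
contact_force: [1.5, 5.4, -11.7]
width: 0.0289
time: 6.28
eef_pos: [0.5182, 0.0797, 0.2493]
contact_force: [0.7, 5.7, -11.1]
width: 0.0287
time: 6.65
eef_pos: [0.5182, 0.0797, 0.2512]
contact_force: [0.4, 5.2, -9.3]
width: 0.0284
```

```bash
(python3 -m inch '[[-1,0,0,0.0015,0],[-1,0,0,0.0015,0],[-1,0,0,0.0015,0]]';python3 -m inch '[[-1,0,0,0.0015,0],[-1,0,0,0.0015,0],[-1,0,0,0.0015,0]]'; python3 -m inch '[[-1,0,0,0.0015,0],[-1,0,0,0.0015,0],[-1,0,0,0.0015,0]]') | grep -E 'time|pos|contact|width'
```

```text
time: 7.02
eef_pos: [0.5182, 0.0797, 0.2524]
contact_force: [0.8, 6.0, -9.3]
width: 0.0285
time: 7.4
eef_pos: [0.5182, 0.0797, 0.2534]
contact_force: [1.0, 4.8, -9.4]
width: 0.0287
time: 7.78
eef_pos: [0.5182, 0.0797, 0.2545]
contact_force: [1.4, 4.7, -9.8]
width: 0.0284
```

```bash
(python3 -m inch '[[-1,0,0,0.0015,0],[-1,0,0,0.0015,0],[-1,0,0,0.0015,0]]';python3 -m inch '[[-1,0,0,0.0015,0],[-1,0,0,0.0015,0],[-1,0,0,0.0015,0]]'; python3 -m inch '[[-1,0,0,0.0015,0],[-1,0,0,0.0015,0],[-1,0,0,0.0015,0]]') | grep -E 'time|pos|contact|width'
```

```text
time: 8.15
eef_pos: [0.5182, 0.0797, 0.2555]
contact_force: [1.0, 4.4, -10.6]
width: 0.0283
time: 8.52
eef_pos: [0.5182, 0.0797, 0.2567]
contact_force: [1.0, 4.2, -10.5]
width: 0.0285
time: 8.9
eef_pos: [0.5182, 0.0797, 0.2581]
contact_force: [0.7, 4.9, -8.4]
width: 0.029
```

```bash
(python3 -m inch '[[-1,0,0,0.0013,0],[-1,0,0,0.0013,0],[-1,0,0,0.0013,0]]';python3 -m inch '[[-1,0,0,0.0013,0],[-1,0,0,0.0013,0],[-1,0,0,0.0013,0]]') | grep -E 'time|pos|contact|width'
```

```text
time: 9.28
eef_pos: [0.5182, 0.0796, 0.259]
contact_force: [0.5, 5.1, -9.6]
width: 0.0286
time: 9.65
eef_pos: [0.5182, 0.0797, 0.2598]
contact_force: [0.9, 5.1, -9.0]
width: 0.0284
```

```bash
(python3 -m inch '[[-1,0,0,0.0013,0],[-1,0,0,0.0013,0],[-1,0,0,0.0013,0]]';python3 -m inch '[[-1,0,0,0.0013,0],[-1,0,0,0.0013,0],[-1,0,0,0.0013,0]]') | grep -E 'time|pos|contact|width'
```

```text
time: 10.02
eef_pos: [0.5181, 0.0796, 0.2601]
contact_force: [2.2, 5.0, -12.6]
width: 0.029
time: 10.4
eef_pos: [0.5181, 0.0797, 0.2606]
contact_force: [2.7, 4.9, -14.0]
width: 0.0287
```

The jump to 14 N means the striker is on the bumper at about 4 N. Now I'll let it down onto the catch.

```bash
(python3 -m inch '[[-1,0,0,-0.0013,0],[-1,0,0,-0.0026,0],[-1,0,0,-0.0026,0],[-1,0,0,-0.0026,0]]';python3 -m inch '[[-1,0,0,-0.0013,0],[-1,0,0,-0.0026,0],[-1,0,0,-0.0026,0],[-1,0,0,-0.0026,0]]';python3 -m inch '[[-1,0,0,-0.0013,0],[-1,0,0,-0.0013,0],[-1,0,0,-0.0013,0]]') | grep -E 'time|pos|contact|width'
```

```text
time: 10.9
eef_pos: [0.5182, 0.0797, 0.2597]
contact_force: [1.5, 4.6, -9.8]
width: 0.029
time: 11.4
eef_pos: [0.5182, 0.0797, 0.2579]
contact_force: [0.3, 4.4, -9.1]
width: 0.0286
time: 11.78
eef_pos: [0.5182, 0.0797, 0.2573]
contact_force: [-0.4, 4.5, -7.1]
width: 0.0285
```

```bash
(python3 -m inch '[[-1,0,0,-0.0013,0],[-1,0,0,-0.0013,0],[-1,0,0,-0.0013,0]]';python3 -m inch '[[-1,0,0,-0.0013,0],[-1,0,0,-0.0013,0],[-1,0,0,-0.0013,0]]') | grep -E 'time|pos|contact|width'
```

```text
time: 12.15
eef_pos: [0.5182, 0.0797, 0.2572]
contact_force: [-1.4, 5.9, -4.8]
width: 0.0287
time: 12.52
eef_pos: [0.5183, 0.0797, 0.2571]
contact_force: [-3.2, 6.2, -1.3]
width: 0.0285
```

The height has stalled at 0.257 m while the pull is vanishing, so it is caught. I'll release gently and rise.

```bash
(python3 -m inch '[[-1,0,0,-0.0005,0],[-1,0,0,-0.0005,0],[-1,0,0,-0.0005,0]]';python3 -m inch '[[0,0,0,0,0],[0.5,0,0,0,0],[1,0,0,0,0],[1,0,0,0,0],[1,0,0,0,0]]'; python3 -m inch '[[1,0,0,0.04,0],[1,0,0,0.1,0],[1,0,0,0.15,0],[1,0,0,0.15,0]]') | grep -E 'time|pos|contact|width'
python3 - <<'E'
from h import *
c=cap('scene'); P=cloud(c); np.set_printoptions(suppress=True,precision=4)
cv2.imwrite('pics/b.png',cv2.resize(c['color'][110:230,190:340,::-1],None,fx=5,fy=5))
m=(abs(P[...,0]-.518)<.02)&(abs(P[...,1]-.079)<.02)&(P[...,2]>.22)&(P[...,2]<.32); print('knob z',np.percentile(P[m][:,2],[2,50,90,98]))
E
```

```text
time: 12.9
eef_pos: [0.5183, 0.0797, 0.257]
contact_force: [-3.7, 4.5, 0.7]
width: 0.0286
time: 13.52
eef_pos: [0.5189, 0.0791, 0.2566]
contact_force: [-0.4, -0.6, 0.4]
width: 0.0853
time: 14.02
eef_pos: [0.5207, 0.0792, 0.3734]
contact_force: [-0.5, 0.1, -0.9]
width: 0.0856
knob z [0.2276 0.2815 0.292  0.2949]
```

View pics/b.png

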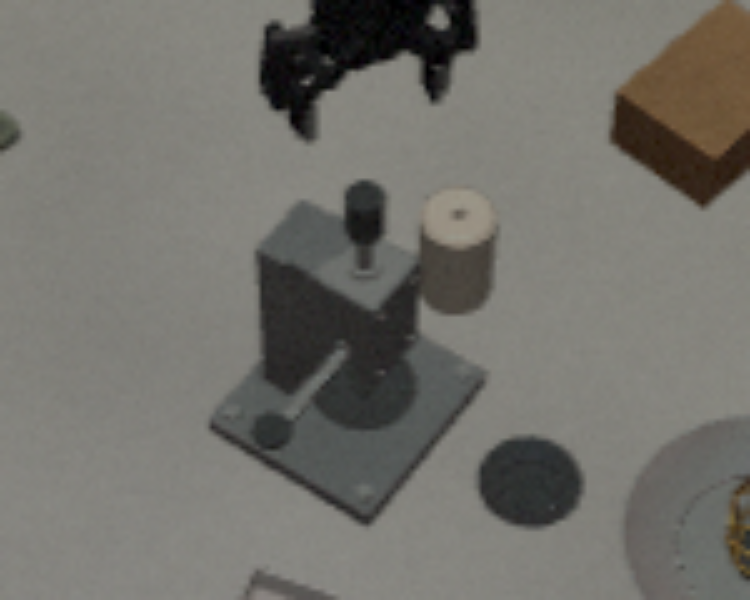

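The knob stands up with the rod visible beneath it (about (365,260) in the crop), and the lever is level. Next I'll move over the pad with the fingers shut.

```bash
(python3 -m inch '[[0,0.008,-0.08,0,0],[-1,0.0165,-0.159,0,0],[-1,0.0165,-0.159,0,0],[-1,0.0165,-0.159,0,0],[-1,0.0165,-0.159,0,0]]';python3 -m inch '[[-1,0,0,-0.07,0],[-1,0,0,-0.14,0],[-1,0,0,-0.21,0],[-1,0,0,-0.26,0],[-1,0,0,-0.28,0]]'; python3 -m inch '[[-1,0,0,-0.01,0],[-1,0,0,-0.01,0],[-1,0,0,-0.01,0]]')
python3 - <<'E'
from h import *
c=cap('scene')
cv2.imwrite('pics/c.png',cv2.resize(c['color'][130:230,200:325,::-1],None,fx=6,fy=6))
E
```

```text
time: 14.7
eef_pos: [0.5308, -0.0387, 0.3683]
tool_rot: [3.141, -0.001, 2.707]
contact_force: [0.6, 0.7, -0.1]
width: 0.0001
gripper_force: 0.0
time: 15.32
eef_pos: [0.5292, -0.0382, 0.1563]
tool_rot: [-3.141, -0.005, 2.707]
contact_force: [-0.0, 0.6, 0.8]
width: -0.0004
gripper_force: 0.0
time: 15.7
eef_pos: [0.5326, -0.0402, 0.1533]
tool_rot: [3.141, 0.003, 2.705]
contact_force: [-0.4, 0.5, -0.1]
width: 0.0001
gripper_force: 0.0
```

View pics/c.png

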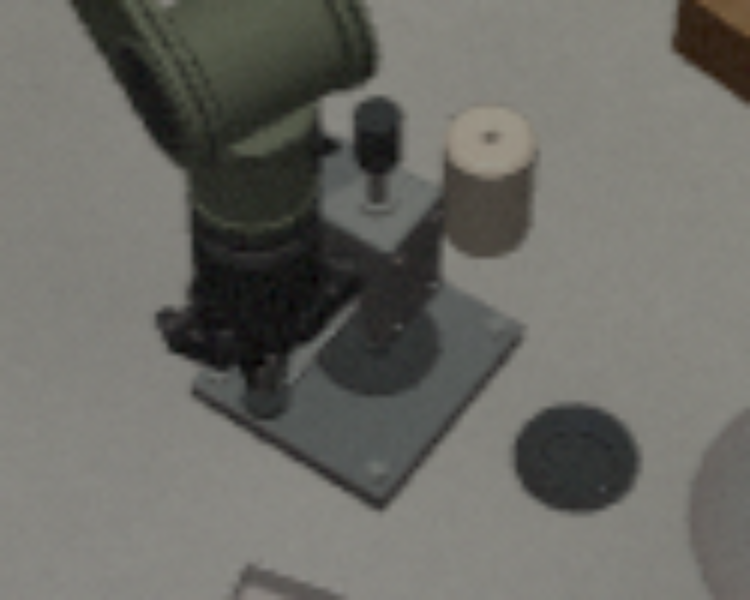

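The fingertips are centred over the pad (at about (265,400)), clear of the casing and with the knob still up. Pressing now.

```bash
(python3 -m inch '[[-1,0,0,-0.01,0],[-1,0,0,-0.02,0],[-1,0,0,-0.024,0],[-1,0,0,-0.028,0]]'; python3 -m inch '[[-1,0,0,-0.004,0],[-1,0,0,-0.004,0]]'; python3 -m inch '[[-1,0,0,-0.004,0],[-1,0,0,-0.004,0]]'; python3 -m inch '[[-1,0,0,-0.004,0],[-1,0,0,-0.004,0]]') | grep -E 'time|pos|contact'
```

```text
time: 16.25
eef_pos: [0.531, -0.0401, 0.1301]
contact_force: [-0.5, -0.7, 0.8]
time: 16.5
eef_pos: [0.5312, -0.0402, 0.1276]
contact_force: [-0.9, 0.2, 2.5]
time: 16.75
eef_pos: [0.5314, -0.0403, 0.125]
contact_force: [-2.5, -1.4, 5.4]
time: 17.0
eef_pos: [0.5314, -0.0403, 0.1222]
contact_force: [-1.5, -1.5, 6.3]
```

```bash
(python3 -m inch '[[-1,0,0,-0.004,0],[-1,0,0,-0.004,0]]'; python3 -m inch '[[-1,0,0,-0.004,0],[-1,0,0,-0.004,0]]'; python3 -m inch '[[-1,0,0,-0.004,0],[-1,0,0,-0.004,0]]') | grep -E 'time|pos|contact'
python3 - <<'E'
from h import *
c=cap('scene'); P=cloud(c)
m=(abs(P[...,0]-.518)<.02)&(abs(P[...,1]-.079)<.02)&(P[...,2]>.22)&(P[...,2]<.32); print('knob z',np.percentile(P[m][:,2],[2,50,90,98]))
E
```

```text
time: 17.25
eef_pos: [0.5314, -0.0403, 0.1191]
contact_force: [-2.8, -1.1, 5.7]
time: 17.5
eef_pos: [0.5313, -0.0401, 0.1154]
contact_force: [-0.7, -1.5, 2.5]
time: 17.75
eef_pos: [0.5312, -0.0399, 0.1122]
contact_force: [-1.8, -0.4, 2.7]
knob z [0.22035406 0.24810528 0.25636132 0.25886859]
```

It fired: the force fell and the knob dropped. I'll raise clear and check.

```bash
(python3 -m inch '[[-1,0,0,0.012,0],[-1,0,0,0.024,0],[-1,0,0,0.036,0],[-1,0,0,0.06,0],[-1,0,0,0.1,0]]'; python3 -m inch '[[-1,0,0,0.08,0],[-1,0,0,0.16,0],[-1,0,-0.08,0.2,0],[-1,-0.04,-0.16,0.2,0],[-1,-0.08,-0.24,0.2,0]]';python3 -m inch '[[-1,-0.04,-0.06,0,0],[-1,-0.08,-0.06,0,0],[-1,-0.08,-0.06,0,0],[-1,-0.08,-0.06,0,0]]') | grep -E 'time|pos|contact'
python3 - <<'E'
from h import *
c=cap('scene'); P=cloud(c); o=dict(np.load('scene0.npz')); o['fov_y']=float(o['fov_y']); Q=cloud(o)
for X in(Q,P):
    m=(abs(X[...,0]-.518)<.02)&(abs(X[...,1]-.079)<.02)&(X[...,2]>.22)&(X[...,2]<.32); print('knob z',np.percentile(X[m][:,2],[50,90,98]))
    m=(abs(X[...,0]-.533)<.011)&(abs(X[...,1]+.04)<.011)&(X[...,2]>.08); print('pad z',np.median(X[m][:,2]))
a,b=[cv2.resize(x['color'][130:250,210:335,::-1],None,fx=3.2,fy=4.8,interpolation=cv2.INTER_CUBIC) for x in(o,c)]
cv2.imwrite('pics/d.png',cv2.convertScaleAbs(np.hstack([a,b]),alpha=1.8))
E
```

```text
time: 18.42
eef_pos: [0.5303, -0.0396, 0.1877]
contact_force: [0.3, -0.7, 0.2]
time: 19.05
eef_pos: [0.4766, -0.2098, 0.3394]
contact_force: [1.2, -0.4, -0.8]
time: 19.55
eef_pos: [0.4175, -0.2532, 0.3382]
contact_force: [1.2, 0.9, -0.7]
knob z [0.25059088 0.25957116 0.26166423]
pad z 0.13466362303543888
knob z [0.25220275 0.2607642  0.26243598]
pad z 0.13519076637657446
```

View pics/d.png

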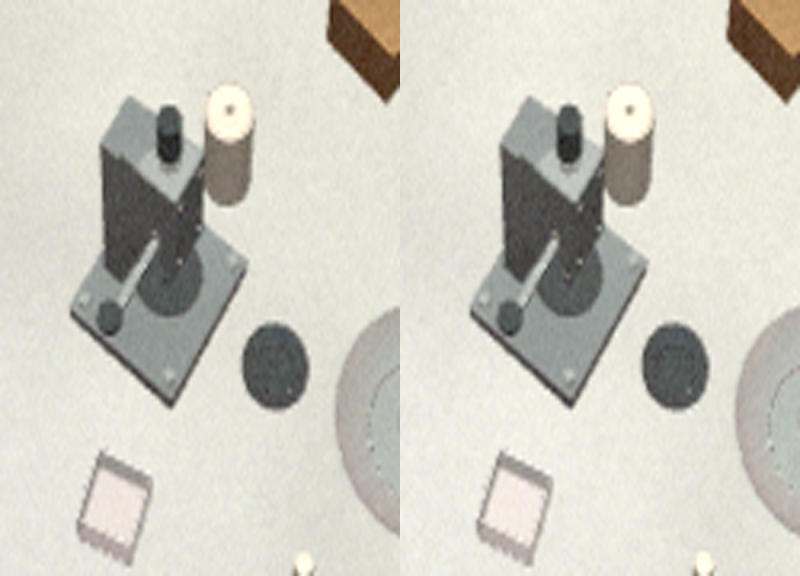

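Before and after match: the knob is back at rest, the lever is level (pad at (510,318)) and the neighbouring goods have not moved. The striker fell from its full catch height, so I'm handing in.

```bash
python3 -c "
from plant import manip; print(manip.job_done())"
```

```text
the job is handed in; nothing more can be done
None
```

The striker was drawn until caught (about 4 N on the bumper), let go only once it stayed up, and fired with about 6 N on the pad; the lever sprang back, the goods in view did not move, and I handed in at about 20 s, though the cameras could not show the stud's depth, so fully home is inferred from the firing.

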